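Probe a seal groove for burrs

TASK

Check the manifold cover's seal groove for burrs: take the orange spring-tipped probe out of its stand and run its tip along the whole Z-shaped groove, from the red dot to the blue dot, slowly (never above 50 mm a second), with the tip kept on the groove's floor so that its spring stays lightly pressed in, but never all the way. Then set the probe back upright in its stand, fully down on its flange, and leave the other things where they are.

Things in the scene. Friction and masses are not known exactly. Their poses are not given: they have to be found in the camera images.
- cover: fixed manifold cover: aluminium block 100 x 150 mm (x, y) on a dark base 118 x 168 x 8 mm; origin under its centre, top face z = 22 mm. A dark Z-shaped groove 10 mm wide, 5 deep (floor z = 17 mm): centre line (-25, -55) at the red dot, (-25, 5), (25, 5), (25, 55) mm at the blue dot, in the cover's frame; it ends 5 mm past the end points. The flat 10 mm dots lie 12 mm beyond them
- groove_red_end (a point): start of the groove's centre line at the red dot, on the groove's floor
- groove_bend1 (a point): first right-angle bend of the groove's centre line, on the floor
- groove_bend2 (a point): second right-angle bend of the groove's centre line, on the floor
- groove_blue_end (a point): end of the groove's centre line at the blue dot, on the groove's floor
- stand: probe stand fixed on the desk: black foot 76 x 76 x 6 mm with an upright grey square tube, 40 mm outside and 22 mm square bore, its mouth 90 mm above the desk; origin at the centre of the underside
- stand_mouth (a point): centre of the mouth of the stand's tube, 90 mm above the desk
- probe: loose upright probe, 0.11 kg, hung in the stand by its flange; origin under the flange, z up. Above: black square flange 36 x 36 mm, 6 thick; orange square grip 20 x 20 mm (sides along x, y) from 6 to 66 mm, cap to 70. Below: sleeve 16 mm in diameter, 45 long, then a spring-loaded 5 mm steel stem with a 6 mm ball, its lowest point 80 mm below the origin when free
- probe_tip (a point): lowest point of the probe's 6 mm ball tip (moves with the spring stem)
- plunger (a joint): how far the spring stem is pressed into the probe, m: 0 free, 0.008 bottomed; 0.9 N at 1 mm, 1.8 N at 4 mm
- valve_2: bystander: small grey pneumatic valve with a black knob, 22 x 111 x 39 mm, origin under its centre
- thread_glue: bystander: red bottle with a white nozzle, 33 mm in diameter, 106 mm tall, origin under its centre
- tape_roll: bystander: black roll of tape, 58 x 56 x 19 mm, lying flat, origin under its centre
- screw_cup: bystander: clear cup, 35 mm in diameter, 26 mm tall, origin under its centre
There are look-alikes about, which are no part of the job. What is shaped like the probe but purple, turquoise or yellow is not meant.

How it is judged:
By the outcome, as a careful person would: the job done as asked, in the order asked, and still so for the second after the job is handed in, with the robot touching nothing.
It also fails if it takes over 64 s, if anything falls off the work surface, if the arm or the gripper's body presses on something with over 40 N, if the wrist force passes 120 N, or if a joint passes its speed limit or range.

ROBOT

A 6-joint arm with a two-finger parallel gripper is mounted at the origin on a cart in front of the work surface, level with it; the furniture and walls round the work are solid. World frame = base frame: x ahead of the robot, y to its left, z up, the work surface at z = 0. Lengths are in mm, angles in rad, forces in N, time in s.
With the tool pointing down it reaches from about 250 to 800 mm from the base axis. Payload 3.9 kg.
Tool frame: the origin (TCP) lies midway between the tips of the shut fingers; the grasp point (between the pads) lies 19 mm behind it; z points along the fingers, y is the line along which they close (so a half turn about z gives the same grasp; the last joint's range is limited). The gripper opens to 85 mm and grips with 20 to 120 N. Pads are 22 mm wide; open, the fingers measure 114 mm over their backs; the gripper's body (76 mm by 85 mm) begins 54 mm behind the grasp point. The pads swing forward as they close: fully open they stand 13 mm farther back than shut.
Start: joints at [1.312, 0.26, -0.138, 1.173, 0, 1.571], TCP at [134.354, 507.508, 231.304] pointing down, gripper open.
Joint ranges: [-2.78, 2.78], [-0.83, 1.72], [-1.28, 1.37], [-1.9, 2.12], [-1.57, 1.48], [-3.14, 3.14]. Speed limits (rad/s): [2.57, 2.57, 3.14, 3.14, 3.14, 3.14].

INTERFACE

Orientations are given as [roll, pitch, yaw] about the fixed x, y, z axes, in that order (R = Rz(yaw) Ry(pitch) Rx(roll)).
In Python, from workcell import sense, grab_frame, finish_job gives the robot as it stands.
- The arm moves only by the tool jog_arm, never from a script. Its argument "rows" is a list of rows, each an object of numbers: "dx", "dy", "dz": the shift along the tool's x, y, z in cm; "ax", "ay", "az": the turn, a rotation vector about the tool's x, y, z in degrees. In form: [{"dx": .., "dy": .., "dz": .., "ax": .., "ay": .., "az": ..}, ...]. A call has 1 to 10 rows; each row shifts and turns the commanded pose from where the row before left it, along the tool's axes as they then stand; what a row does not reach is not made up. A row lasts 1/8 s, in which the tool goes at most 62.5 mm and 10.7 degrees, less where a joint would pass 70% of its speed; a pose out of reach is approached as far as the arm can. A call is refused whole if a number of a shift passes 6.25 or a number of a turn 10.7, either way. A call with a gripper value outside its range is refused whole. "gripper" is the closure, from 0 (fully open) to 1 (shut), set as the call begins (left out, the last holds). The fingers move at their own pace and stop on an object; the grip force is fixed at half the most. Time passes only in rows, so rows that do not move let the fingers close. It gives the time, the measured TCP pose, the force, the opening and the grip force at its end, in the units of the state.
- sense(): the state, without advancing time (a new reading comes with each control period).
- grab_frame(name): name is "scene" or "side" or "wrist"; returns a dict with "frame" (420x560x3 uint8, red, green, blue), "fx", "fy", "cx", "cy" (pixels), "R" (3x3) and "t" (3): a world point X has camera coordinates R X + t; the wrist camera has in their place "tool_from_camera" (4x4, takes a point from camera to tool coordinates, whose origin is the TCP and whose axes are the flange's). Camera axes: x right, y down, z forward; pixel columns grow to the right and rows downward; lengths in mm; the calibration is good to about 2 mm. A picture is of the moment at which its call begins: read the wrist's pose just before it. There is no depth.
- finish_job(): hands the job in; it is judged then, once.
The state is a dict: "time": time; "joint_pos": joint angles; "joint_vel": joint speeds; "effort": joint torques, N m; "ee_pos": TCP position; "tcp_rot": TCP orientation; "contact_force": force on the tool from outside, world axes, zero at the start; "moment": the same for the moment, N m; "grip_width": finger opening in mm; "gripper_force": force on a finger pad.
Only numpy, scipy, OpenCV 4.12 (cv2) and the standard library are available. Lean on these libraries where they do the work, as an engineer would, in place of code of your own. Each camera call takes 0.05 s, during which the arm holds its last target. There are 200 camera calls.

## Working session

There is one attempt and no reset: what is moved stays moved. The work goes in short steps, Python scripts to look and compute and a tool call to move; the robot and the scene stay as the last step left them, time stands still between calls to the robot, and variables do not carry over. Pictures are saved under pics/ and viewed, at most 13 in all, crops included, and the job is handed in when it is done.

Besides the shell and the picture viewer there is one more tool, called after ">>>" in YAML: its name, and indented under it one key for each argument. jog_arm: Moves the arm, as the interface text tells. Its arguments: {"type":"object","properties":{"rows":{"type":"array"},"gripper":{"type":"number"}},"required":["rows"]}

```bash
mkdir -p pics; ls; python3 - <<'E'
from workcell import sense, grab_frame
import cv2, pickle
print(sense())
d={n:grab_frame(n) for n in ("scene","side")}
pickle.dump(d,open("v.pkl","wb"))
for n in d: cv2.imwrite(f"pics/{n}0.png",d[n]["frame"][:,:,::-1])
E
```

```text
pics
{'time': 0.0, 'joint_pos': array([ 1.31199599e+00,  2.60695439e-01, -1.39381346e-01,  1.17269805e+00,
        6.27261041e-05,  1.57078224e+00]), 'joint_vel': array([ 0.00054282,  0.00073185, -0.00037947,  0.00033861,  0.00022239,
        0.00035547]), 'effort': array([-1.23608210e-03, -4.05676746e+01,  2.53921866e+01,  1.87040545e-02,
        2.15710611e-05,  5.11641588e-06]), 'ee_pos': array([134.16358034, 506.85839155, 230.4542718 ]), 'tcp_rot': array([-3.13961414e+00, -6.27538461e-05,  2.88280627e+00]), 'contact_force': array([-0.04869663, -0.66819672,  1.17585044]), 'moment': array([-0.02918117, -0.03439221,  0.01608589]), 'gripper_force': 0.0, 'grip_width': 85.4762519753274}
```

View pics/scene0.png

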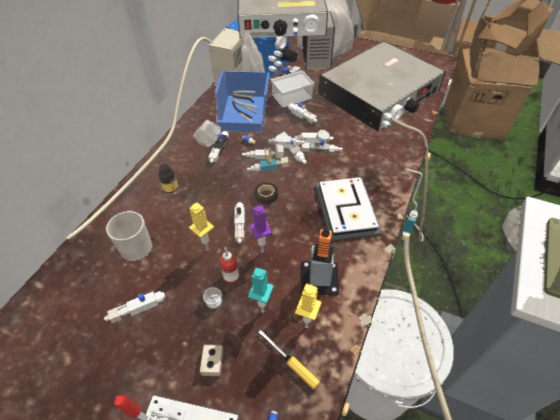

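View pics/side0.png

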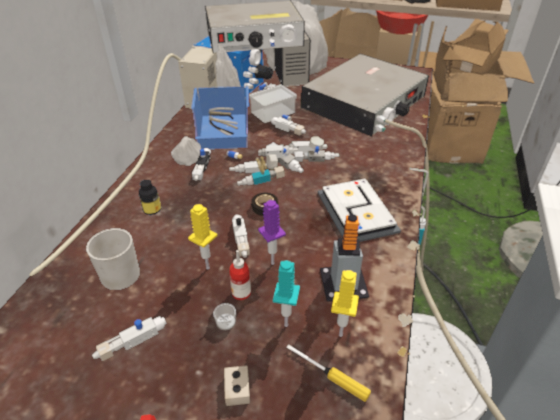

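Scene: orange probe in the grey stand at (324,243), side (351,235). Look-alikes are yellow (199,218), purple (260,222), turquoise (261,285) and yellow (308,300) in scene. The cover's centre is at about (348,207). I choose the orange one and check it in a close crop.

```bash
cat > h.py <<'E'
import numpy as np, cv2, pickle
def ray(c,u,v):
    R=np.array(c["R"]);t=np.array(c["t"])
    d=R.T@np.array([(u-c["cx"])/c["fx"],(v-c["cy"])/c["fy"],1]);return -R.T@t,d
def plane(c,u,v,z):
    o,d=ray(c,u,v);return o+d*(z-o[2])/d[2]
def tri(cs,ps):
    A=0;b=0
    for c,p in zip(cs,ps):
        o,d=ray(c,*p);d=d/np.linalg.norm(d);P=np.eye(3)-np.outer(d,d);A=A+P;b=b+P@o
    return np.linalg.solve(A,b)
def proj(c,X):
    p=np.array(c["R"])@X+np.array(c["t"]);return c["fx"]*p[0]/p[2]+c["cx"],c["fy"]*p[1]/p[2]+c["cy"]
def blobs(f,lo,hi,amin=8):
    m=cv2.inRange(cv2.cvtColor(f,cv2.COLOR_RGB2HSV),np.array(lo),np.array(hi))
    n,l,s,c=cv2.connectedComponentsWithStats(m)
    return [(np.round(c[i],1).tolist(),s[i].tolist()) for i in range(1,n) if s[i,4]>=amin]
E
python3 - <<'E'
from h import *
d=pickle.load(open("v.pkl","rb"))
roi={"scene":(310,170,90,130),"side":(310,170,100,135)}
out=[]
for n in d:
    c=d[n];x,y,w,h=roi[n];f=c["frame"][y:y+h,x:x+w]
    print(n,"cam",ray(c,0,0)[0].round())
    for nm,lo,hi in (("orange",(4,170,120),(16,255,255)),("red",(172,120,90),(179,255,255)),("red2",(0,150,90),(4,255,255)),("blue",(100,120,80),(125,255,255))):
        for p,s in blobs(f,lo,hi,3):
            u,v=p[0]+x,p[1]+y; print(nm,round(u,1),round(v,1),s,plane(c,u,v,22).round(1))
    out.append(cv2.resize(f,(390,560) if n=="scene" else (400,560),interpolation=cv2.INTER_CUBIC))
cv2.imwrite("pics/crop.png",np.hstack(out)[:,:,::-1])
E
```

```text
scene cam [415. 674. 753.]
orange 323.1 245.1 [7, 59, 14, 28, 217] [542.3 186.4  22. ]
blue 343.8 226.8 [33, 56, 3, 3, 6] [517.4 122.6  22. ]
side cam [483. 803. 649.]
orange 350.0 234.8 [33, 46, 15, 34, 365] [533.5 150.1  22. ]
blue 359.7 227.3 [49, 57, 2, 2, 3] [518.6 124.2  22. ]
```

View pics/crop.png

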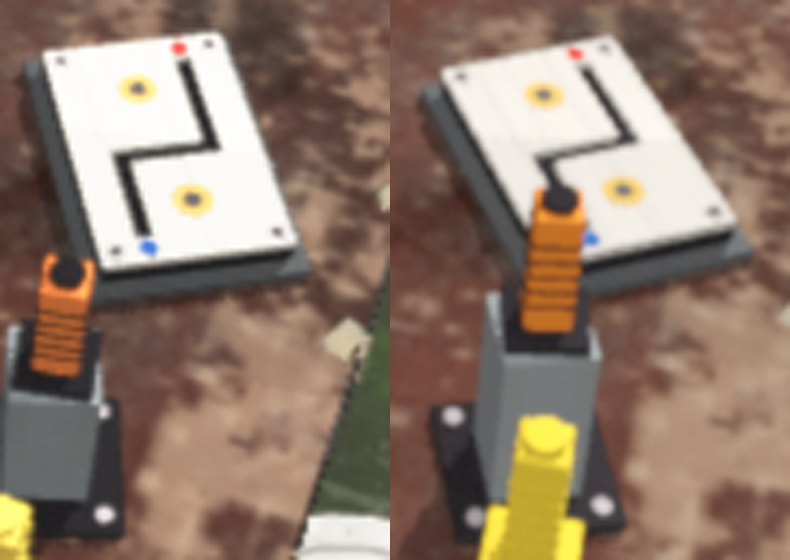

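The crop confirms the orange probe in the grey stand: cap at scene (325.7,233), side (353,218). The red dot is at the cover's far end, scene (351,181), and the blue dot at the near end, (344,228).

```bash
python3 - <<'E'
from h import *
d=pickle.load(open("v.pkl","rb"));S,D=d["scene"],d["side"]
a=lambda u,v:(310+u/4.333-.4,170+v/4.308-.4)
b=lambda u,v:(310+(u-390)/4-.4,170+v/4.148-.4)
for n,p,q,z in (("red",a(179,48),b(576,54),22),("blue",a(149,248),b(591,239),22),("cap",a(68,272),b(562,198),160),
 ("TL",a(43,53),b(443,72),22),("TR",a(220,32),b(612,36),22),("BR",a(300,240),b(735,230),22),("bend1",a(212,146),b(630,138),17),("bend2",a(120,156),b(545,160),17),
 ("footBR",a(122,535),b(625,528),6),("footTR",a(118,400),b(600,400),6),("mouthR",a(102,400),b(600,352),90)):
    print(n,plane(S,*p,z).round(1),plane(D,*q,z).round(1),tri((S,D),(p,q)).round(1))
# lookalike yellow caps
for n,p,q in (("yel",(309,288),(348,275)),("yelbot",(304,322),(341,337)),("turq",(261,271),(287,266)),("turqbot",(263,311),(286,327)),("pur",(260,209),(270,206)),("gluetop",(230,253),(239,260))): print(n,tri((S,D),(p,q)).round())
E
```

```text
red [545.7 -16.2  22. ] [547.5 -15.5  22. ] [547.2 -20.6  17.7]
blue [516.7 123.4  22. ] [518.4 123.8  22. ] [517.9 120.5  18.6]
cap [523.9 252.2 160. ] [524.9 253.9 160. ] [525.1 248.6 155.1]
TL [613.8  17.3  22. ] [614.5  18.8  22. ] [615.4  12.8  17.1]
TR [528.5 -37.1  22. ] [530.7 -36.4  22. ] [530.2 -42.5  17. ]
BR [448.1  88.1  22. ] [451.   98.8  22. ] [449.4  61.8 -10.8]
bend1 [508.3  41.1  17. ] [510.  39.  17.] [509.   42.9  19.7]
bend2 [551.1  67.2  17. ] [550.1  67.7  17. ] [550.6  67.7  17.3]
footBR [477.8 274.1   6. ] [479.  276.9   6. ] [478.8 268.5  -4.4]
footTR [503.4 205.6   6. ] [499.8 209.    6. ] [501.8 204.1   1.9]
mouthR [499.8 261.1  90. ] [501.3 261.3  90. ] [500.7 259.1  87.3]
yel [513. 355. 139.]
yelbot [516. 347. -23.]
turq [605. 351. 127.]
turqbot [604. 357. -19.]
pur [669. 223. 124.]
gluetop [700. 305.  63.]
```

>>> jog_arm:
  rows:
    - {"az": 9.5}
    - {"az": 9.5}
    - {"az": 9.5}
    - {"az": 9.5}
    - {"az": 9.5}
    - {"az": 9.5}
    - {}

```text
invalid input
```

>>> jog_arm:
  rows:
    - {"dx": -4,"dy": 3.2,"dz": -0.6}
    - {"dx": -4,"dy": 3.2,"dz": -0.6}
    - {"dx": -4,"dy": 3.2,"dz": -0.6}
    - {"dx": -4,"dy": 3.2,"dz": -0.6}
    - {"dx": -4,"dy": 3.2,"dz": -0.6}
    - {"dx": -4,"dy": 3.2,"dz": -0.6}
    - {"dx": -4,"dy": 3.2,"dz": -0.6}
    - {"dx": -4,"dy": 3.2,"dz": -0.6}
    - {"dx": -4,"dy": 3.2,"dz": -0.6}
    - {}

```text
invalid input
```

```bash
python3 - <<'E'
from workcell import sense, grab_frame
import cv2, pickle
s=sense();w=grab_frame("wrist");pickle.dump((s,w),open("w1.pkl","wb"))
print(s["ee_pos"],s["tcp_rot"],s["joint_pos"].round(2),w["tool_from_camera"],w["fx"],w["cx"],w["cy"],s["contact_force"])
cv2.imwrite("pics/w1.png",w["frame"][:,:,::-1])
E
```

```text
[134.19438929 506.92708597 230.55731791] [-3.13983387e+00 -4.09577768e-06  2.88279178e+00] [ 1.31  0.26 -0.14  1.17  0.    1.57] [[ 1.22884575e-03 -9.59986058e-01 -2.80045100e-01  7.07629755e+01]
 [ 9.99999147e-01  1.30352703e-03 -8.04265996e-05 -3.00697405e-01]
 [ 4.42254773e-04 -2.80044763e-01  9.59986841e-01 -1.42392420e+02]
 [ 0.00000000e+00  0.00000000e+00  0.00000000e+00  1.00000000e+00]] 312.2811976605253 277.3358978208807 208.79714929039284 [ 0.53863765 -0.25522619  0.48351022]
```

View pics/w1.png

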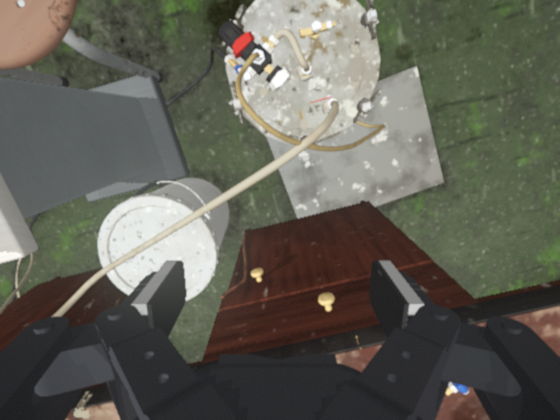

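The moves were refused, probably because every row needs all six numbers. The picture still shows the start pose, off the desk edge over the floor, with the fingers at (150,300) and (400,300).

>>> jog_arm:
  rows:
    - {"dx": 0,"dy": 0,"dz": 0,"ax": 0,"ay": 0,"az": 9.5}
    - {"dx": 0,"dy": 0,"dz": 0,"ax": 0,"ay": 0,"az": 9.5}
    - {"dx": 0,"dy": 0,"dz": 0,"ax": 0,"ay": 0,"az": 9.5}
    - {"dx": 0,"dy": 0,"dz": 0,"ax": 0,"ay": 0,"az": 9.5}
    - {"dx": 0,"dy": 0,"dz": 0,"ax": 0,"ay": 0,"az": 9.5}
    - {"dx": 0,"dy": 0,"dz": 0,"ax": 0,"ay": 0,"az": 9.5}
    - {"dx": 0,"dy": 0,"dz": 0,"ax": 0,"ay": 0,"az": 0}

```text
time: 1.02
ee_pos: [134.3, 507.2, 231.0]
tcp_rot: [-3.141, 0.001, 1.89]
contact_force: [-0.3, 0.5, -0.1]
grip_width: 85.4
gripper_force: 0.0
```

>>> jog_arm:
  rows:
    - {"dx": -4,"dy": 3.2,"dz": -0.6,"ax": 0,"ay": 0,"az": 0}
    - {"dx": -4,"dy": 3.2,"dz": -0.6,"ax": 0,"ay": 0,"az": 0}
    - {"dx": -4,"dy": 3.2,"dz": -0.6,"ax": 0,"ay": 0,"az": 0}
    - {"dx": -4,"dy": 3.2,"dz": -0.6,"ax": 0,"ay": 0,"az": 0}
    - {"dx": -4,"dy": 3.2,"dz": -0.6,"ax": 0,"ay": 0,"az": 0}
    - {"dx": -4,"dy": 3.2,"dz": -0.6,"ax": 0,"ay": 0,"az": 0}
    - {"dx": -4,"dy": 3.2,"dz": -0.6,"ax": 0,"ay": 0,"az": 0}
    - {"dx": -4,"dy": 3.2,"dz": -0.6,"ax": 0,"ay": 0,"az": 0}
    - {"dx": -4,"dy": 3.2,"dz": -0.6,"ax": 0,"ay": 0,"az": 0}
    - {"dx": 0,"dy": 0,"dz": 0,"ax": 0,"ay": 0,"az": 0}

```text
time: 2.28
ee_pos: [523.1, 253.3, 285.0]
tcp_rot: [3.141, 0.001, 1.886]
contact_force: [-0.2, 0.3, -1.5]
grip_width: 85.3
gripper_force: 0.0
```

```bash
python3 - <<'E'
from workcell import sense, grab_frame
import cv2, pickle
s=sense();w=grab_frame("wrist");pickle.dump((s,w),open("w1.pkl","wb"))
print(s["ee_pos"],s["tcp_rot"],s["joint_pos"].round(2))
cv2.imwrite("pics/w2.png",w["frame"][:,:,::-1])
E
```

```text
[523.10668316 253.32791129 284.9705933 ] [3.14069270e+00 5.30311769e-04 1.88591960e+00] [ 0.45  0.34  0.12  1.35 -0.    1.71]
```

View pics/w2.png

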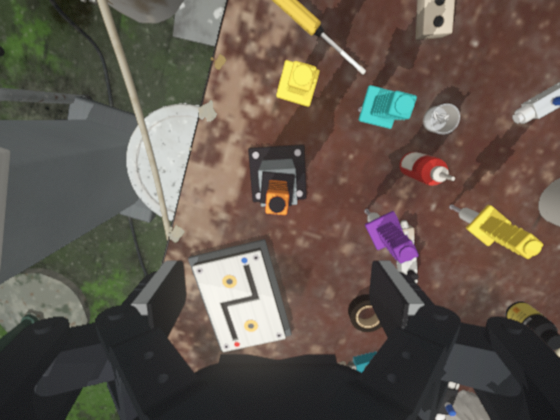

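The wrist view shows the orange probe cap at (278,204), the stand foot centred near (277,175), and the cover with the blue dot at (244,261) and the red dot at (237,344).

```bash
cat >> h.py <<'E'
from scipy.spatial.transform import Rotation as Ro
def wcam(s,w):
    T=np.eye(4);T[:3,:3]=Ro.from_euler("xyz",s["tcp_rot"]).as_matrix();T[:3,3]=s["ee_pos"]
    M=np.linalg.inv(T@np.array(w["tool_from_camera"]));return dict(w,R=M[:3,:3],t=M[:3,3])
E
python3 - <<'E'
from h import *
s,w=pickle.load(open("w1.pkl","rb"));c=wcam(s,w);f=c["frame"]
def B(x,y,ww,h,lo,hi,a=5):
    return [((p[0]+x,p[1]+y),st) for p,st in blobs(f[y:y+h,x:x+ww],lo,hi,a)]
for n,lo,hi in (("red",(0,120,90),(6,255,255)),("red",(172,120,90),(179,255,255)),("blue",(100,120,80),(125,255,255))):
    for p,st in B(190,235,105,120,lo,hi): print(n,p,st[4],plane(c,*p,22).round(1))
f0=f
# white quad
g=np.zeros_like(f);g[238:356,185:295]=f[238:356,185:295]
m=cv2.inRange(cv2.cvtColor(g,cv2.COLOR_RGB2HSV),(0,0,150),(179,70,255))
cn=max(cv2.findContours(m,0,1)[0],key=cv2.contourArea);r=cv2.minAreaRect(cv2.convexHull(cn))
hull=cv2.convexHull(cn);W=np.array([plane(c,*p[0],22)[:2] for p in hull],np.float32);print("cover rect world",cv2.minAreaRect(W))
# orange
m=cv2.inRange(cv2.cvtColor(f[180:220,255:300],cv2.COLOR_RGB2HSV),(4,150,110),(18,255,255))
cn=max(cv2.findContours(m,0,1)[0],key=cv2.contourArea)+np.array([255,180])
print("orange px",cv2.minAreaRect(cn),cv2.boundingRect(cn))
for p,st in B(262,190,32,28,(0,0,0),(179,255,60),10): print("black",p,st,plane(c,*p,160).round(1))
# foot
g=f[140:215,240:315];m=cv2.inRange(cv2.cvtColor(g,cv2.COLOR_RGB2GRAY),0,50)
cn=max(cv2.findContours(m,0,1)[0],key=cv2.contourArea);h=cv2.convexHull(cn)+np.array([240,140])
W=np.array([plane(c,*p[0],6)[:2] for p in h],np.float32);print("foot world",cv2.minAreaRect(W))
cv2.imwrite("pics/c2.png",cv2.resize(f[140:220,235:325],None,fx=7,fy=7,interpolation=cv2.INTER_CUBIC)[:,:,::-1])
E
```

```text
red (236.5, 344.0) 12 [546.1 -19.   22. ]
blue (243.8, 259.8) 13 [516.6 121.4  22. ]
cover rect world ((525.0982666015625, 43.20189666748047), (121.77938079833984, 169.7318878173828), 32.246116638183594)
orange px ((277.0481872558594, 197.32489013671875), (22.65656280517578, 34.412322998046875), 4.085616588592529) (265, 180, 24, 36)
black (290.2, 195.8) [27, 0, 3, 15, 27] [532.8 261.2 160. ]
black (276.9, 204.1) [8, 8, 14, 14, 119] [524.  250.3 160. ]
foot world ((529.2935791015625, 267.192626953125), (55.00258255004883, 49.09685134887695), 19.551166534423828)
```

View pics/c2.png

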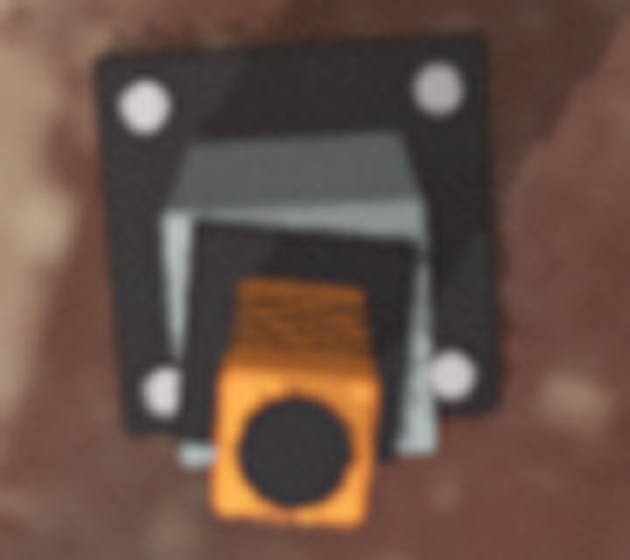

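Probe yaw is about 14°, and the stand's about 20°. The wrist camera and the fixed cameras agree on the probe-to-cover vector within 1 mm. I turn 4°, centre and descend.

>>> jog_arm:
  rows:
    - {"dx": -0.2,"dy": 0,"dz": 0,"ax": 0,"ay": 0,"az": 4}
    - {"dx": 0,"dy": 0,"dz": 4,"ax": 0,"ay": 0,"az": 0}
    - {"dx": 0,"dy": 0,"dz": 4,"ax": 0,"ay": 0,"az": 0}
    - {"dx": 0,"dy": 0,"dz": 4,"ax": 0,"ay": 0,"az": 0}
    - {"dx": 0,"dy": 0,"dz": 3,"ax": 0,"ay": 0,"az": 0}
    - {"dx": 0,"dy": 0,"dz": 2.4,"ax": 0,"ay": 0,"az": 0}
    - {"dx": 0,"dy": 0,"dz": 0,"ax": 0,"ay": 0,"az": 0}
    - {"dx": 0,"dy": 0,"dz": 0,"ax": 0,"ay": 0,"az": 0}

```text
time: 3.32
ee_pos: [520.7, 254.2, 112.3]
tcp_rot: [3.141, -0.0, 1.82]
contact_force: [-0.6, 0.3, 0.7]
grip_width: 85.5
gripper_force: 0.0
```

>>> jog_arm:
  rows:
    - {"dx": 0,"dy": 0,"dz": 0,"ax": 0,"ay": 0,"az": 0}
    - {"dx": 0,"dy": 0,"dz": 0,"ax": 0,"ay": 0,"az": 0}
    - {"dx": 0,"dy": 0,"dz": 0,"ax": 0,"ay": 0,"az": 0}
    - {"dx": 0,"dy": 0,"dz": 0,"ax": 0,"ay": 0,"az": 0}
    - {"dx": 0,"dy": 0,"dz": 0,"ax": 0,"ay": 0,"az": 0}
    - {"dx": 0,"dy": 0,"dz": 0,"ax": 0,"ay": 0,"az": 0}
    - {"dx": 0,"dy": 0,"dz": 0,"ax": 0,"ay": 0,"az": 0}
    - {"dx": 0,"dy": 0,"dz": 0,"ax": 0,"ay": 0,"az": 0}
  gripper: 1

```text
time: 4.32
ee_pos: [521.2, 253.5, 111.7]
tcp_rot: [3.141, -0.0, 1.818]
contact_force: [-0.7, -0.8, 5.2]
grip_width: 19.5
gripper_force: 59.0
```

```bash
python3 - <<'E'
from h import *
from workcell import sense, grab_frame
s=sense();print(s["ee_pos"],s["tcp_rot"],s["contact_force"],s["moment"],s["grip_width"],s["gripper_force"])
d={n:grab_frame(n) for n in ("scene","side")}
o=[]
for n,(x,y) in (("scene",(295,190)),("side",(315,170))):
    o.append(cv2.resize(d[n]["frame"][y:y+120,x:x+80],None,fx=5,fy=5,interpolation=cv2.INTER_CUBIC))
cv2.imwrite("pics/g.png",np.hstack(o)[:,:,::-1])
E
```

```text
[521.16038452 253.47567994 111.71310872] [ 3.14085589e+00 -7.49573559e-05  1.81809752e+00] [-0.69087069 -0.82719567  5.21419965] [-0.1227066   0.1502289   0.00685918] 19.483933145413236 58.961564898490906
```

View pics/g.png

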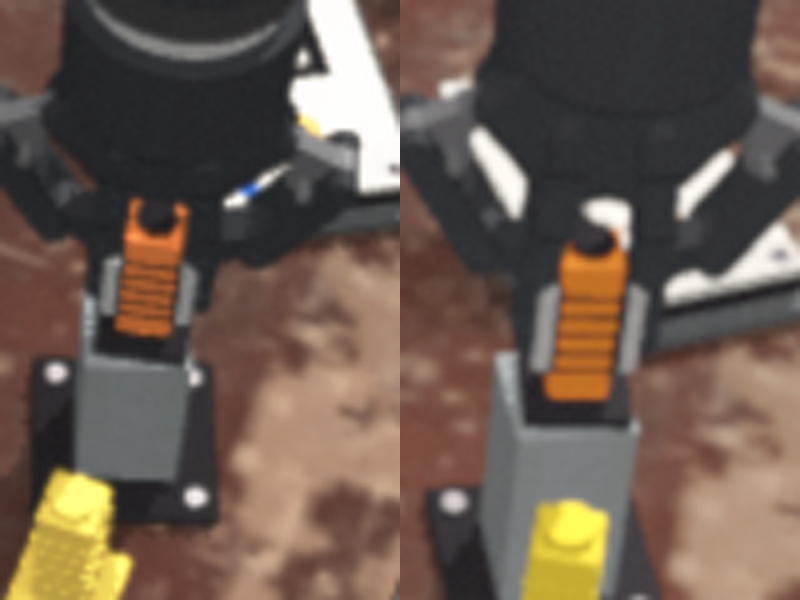

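The grip is good: 19.5 mm opening, probe upright between the pads, flange still seated. Lifting.

>>> jog_arm:
  rows:
    - {"dx": 0,"dy": 0,"dz": -1,"ax": 0,"ay": 0,"az": 0}
    - {"dx": 0,"dy": 0,"dz": -1.5,"ax": 0,"ay": 0,"az": 0}
    - {"dx": 0,"dy": 0,"dz": -1.5,"ax": 0,"ay": 0,"az": 0}
    - {"dx": 0,"dy": 0,"dz": -1.5,"ax": 0,"ay": 0,"az": 0}
    - {"dx": 0,"dy": 0,"dz": -1.5,"ax": 0,"ay": 0,"az": 0}
    - {"dx": 0,"dy": 0,"dz": -1.5,"ax": 0,"ay": 0,"az": 0}
    - {"dx": 0,"dy": 0,"dz": -1.5,"ax": 0,"ay": 0,"az": 0}
    - {"dx": 0,"dy": 0,"dz": 0,"ax": 0,"ay": 0,"az": 0}

```text
time: 5.42
ee_pos: [521.8, 253.9, 213.0]
tcp_rot: [3.139, -0.001, 1.818]
contact_force: [0.2, 0.2, -1.3]
grip_width: 19.0
gripper_force: 59.2
```

>>> jog_arm:
  rows:
    - {"dx": -3.2,"dy": -0.58,"dz": 0,"ax": 0,"ay": 0,"az": 0}
    - {"dx": -3.2,"dy": -0.58,"dz": 0,"ax": 0,"ay": 0,"az": 0}
    - {"dx": -3.2,"dy": -0.58,"dz": 0,"ax": 0,"ay": 0,"az": 0}
    - {"dx": -3.2,"dy": -0.58,"dz": 0,"ax": 0,"ay": 0,"az": 0}
    - {"dx": -3.2,"dy": -0.58,"dz": 0,"ax": 0,"ay": 0,"az": 0}
    - {"dx": -3.2,"dy": -0.58,"dz": 0,"ax": 0,"ay": 0,"az": 0}
    - {"dx": -3.2,"dy": -0.58,"dz": 0,"ax": 0,"ay": 0,"az": 0}
    - {"dx": -3.2,"dy": -0.58,"dz": 0,"ax": 0,"ay": 0,"az": 0}
    - {"dx": 0,"dy": 0,"dz": 3,"ax": 0,"ay": 0,"az": 0}
    - {"dx": 0,"dy": 0,"dz": 3,"ax": 0,"ay": 0,"az": 0}

```text
time: 6.68
ee_pos: [538.6, -6.9, 150.4]
tcp_rot: [3.141, 0.0, 1.817]
contact_force: [-0.3, 0.5, -1.0]
grip_width: 19.2
gripper_force: 59.3
```

>>> jog_arm:
  rows:
    - {"dx": 0,"dy": 0,"dz": 1.5,"ax": 0,"ay": 0,"az": 0}
    - {"dx": 0,"dy": 0,"dz": 0,"ax": 0,"ay": 0,"az": 0}
    - {"dx": 0,"dy": 0,"dz": 0,"ax": 0,"ay": 0,"az": 0}

```text
time: 7.05
ee_pos: [539.4, -6.0, 137.2]
tcp_rot: [3.14, 0.0, 1.818]
contact_force: [-0.1, 0.4, -1.4]
grip_width: 19.1
gripper_force: 59.2
```

```bash
python3 - <<'E'
from h import *
from workcell import sense, grab_frame
s=sense();print(s["ee_pos"],s["tcp_rot"],s["contact_force"],s["grip_width"],s["joint_pos"].round(2))
d={n:grab_frame(n) for n in ("scene","side")};pickle.dump((s,d),open("r1.pkl","wb"))
o=[]
for n,(x,y) in (("scene",(310,160)),("side",(310,160))):
    o.append(cv2.resize(d[n]["frame"][y:y+100,x:x+66],None,fx=6,fy=6,interpolation=cv2.INTER_CUBIC))
cv2.imwrite("pics/r1.png",np.hstack(o)[:,:,::-1])
E
```

```text
[539.37175813  -6.02036813 137.18933347] [3.14010752e+00 3.44524477e-04 1.81843637e+00] [-0.05841942  0.37983402 -1.4385093 ] 19.090610488377433 [-0.01  0.34 -0.28  0.95  0.    1.31]
```

View pics/r1.png

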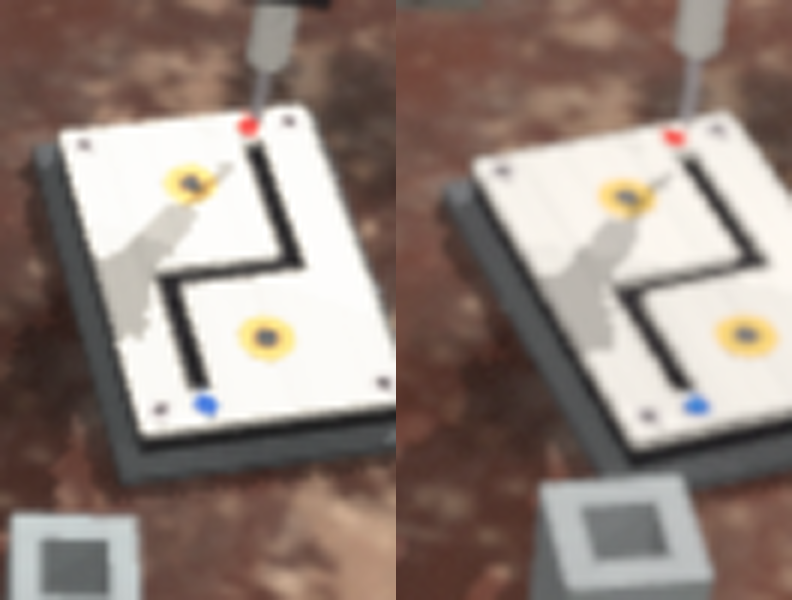

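The tip hovers just behind the red dot: scene crop (257,112), side crop (690,122). The empty stand bore is visible at the bottom of both crops.

```bash
python3 - <<'E'
from h import *
s,d=pickle.load(open("r1.pkl","rb"))
tcp=s["ee_pos"]
px={"scene":dict(tip=(257,112),bore=(75,568),bend1=(291,262),bend2=(170,284),gblue=(200,386),gred=(255,147)),"side":dict(tip=(690-396,122),bore=(626-396,531),bend1=(754-396,260),bend2=(630-396,292),gblue=(682-396,386),gred=(692-396,159))}
zz=dict(tip=38,bore=90,bend1=20,bend2=20,gblue=20,gred=20)
for n in d:
    c=d[n];f=c["frame"]
    for nm,lo,hi in (("red",(0,110,120),(8,255,255)),("red",(170,110,120),(179,255,255)),("blue",(100,110,80),(125,255,255))):
        for p,st in blobs(f[175:240,320:400],lo,hi,3): print(n,nm,np.add(p,(320,175)),st[4],plane(c,p[0]+320,p[1]+175,22).round(1)[:2])
    for k,(u,v) in px[n].items():
        print(n,k,plane(c,310+u/6-.42,160+v/6-.42,zz[k]).round(1)[:2])
    # predicted tip px if under TCP
    print("pred (TCP axis z38)",np.round(proj(c,np.array([tcp[0],tcp[1],38])),1))
cs=[d["scene"],d["side"]]
print("tip tri",tri(cs,[(310+257/6-.42,160+112/6-.42),(310+294/6-.42,160+122/6-.42)]))
E
```

```text
scene red [351.  180.5] 6 [545.8 -17.1]
scene blue [344. 227.] 7 [516.9 123. ]
scene tip [542.1 -10.3]
scene bore [525.  252.2]
scene bend1 [509.1  43.4]
scene bend2 [548.2  72.3]
scene gblue [522.1 114.3]
scene gred [540.2  -8.7]
pred (TCP axis z38) [353.  179.8]
side red [356.  182.5] 6 [547.8 -15.9]
side blue [359.8 227.4] 5 [518.4 124.4]
side tip [542.2  -5.5]
side bore [526.2 253.1]
side bend1 [510.6  43. ]
side bend2 [549.3  71.3]
side gblue [524.9 113.6]
side gred [539.9  -7.6]
pred (TCP axis z38) [359.9 180. ]
tip tri [543.72754065 -21.08811946  26.4264353 ]
```

>>> jog_arm:
  rows:
    - {"dx": 0,"dy": 0,"dz": 0.5,"ax": 0,"ay": 0,"az": 0}
    - {"dx": 0,"dy": 0,"dz": 0.3,"ax": 0,"ay": 0,"az": 0}
    - {"dx": 0,"dy": 0,"dz": 0,"ax": 0,"ay": 0,"az": 0}
    - {"dx": 0,"dy": 0,"dz": 0,"ax": 0,"ay": 0,"az": 0}

```text
time: 7.65
ee_pos: [538.6, -6.2, 128.3]
tcp_rot: [-3.142, 0.0, 1.818]
contact_force: [0.1, -0.3, -1.5]
grip_width: 19.4
gripper_force: 59.2
```

```bash
python3 - <<'E'
from h import *
from workcell import sense, grab_frame
s=sense();w=grab_frame("wrist");pickle.dump((s,w),open("w3.pkl","wb"));c=wcam(s,w)
print(s["ee_pos"],s["tcp_rot"],s["contact_force"])
R=Ro.from_euler("z",32.2,degrees=True).as_matrix()
for l,z in (((-25,-67),22),((25,67),22),((-25,5),20)): print(l,np.round(proj(c,np.array([532,53,0])+R@np.array([*l,z])),1))
T=s["ee_pos"];print("tip pred",np.round(proj(c,T+[0,0,-98.7]),1))
f=c["frame"][105:305,190:390];cv2.imwrite("pics/w3.png",cv2.resize(f,None,fx=3,fy=3,interpolation=cv2.INTER_CUBIC)[:,:,::-1])
for nm,lo,hi in (("red",(0,110,100),(8,255,255)),("red",(170,110,100),(179,255,255)),("blue",(100,110,80),(125,255,255))):
    for p,st in blobs(c["frame"],lo,hi,15):print(nm,p,st[4],plane(c,*p,22).round(1)[:2])
E
```

```text
[538.57696657  -6.20359291 128.29246896] [-3.14155288e+00  2.55817233e-05  1.81811299e+00] [ 0.08696208 -0.26308063 -1.48354166]
(-25, -67) [283.1 220.8]
(25, 67) [292.9  30. ]
(-25, 5) [255.2 137. ]
tip pred [277.1 209.1]
blue [291.3, 32.1] 132 [516.7 121.4]
blue [468.1, 332.0] 71 [742.2 -80.7]
blue [548.1, 375.8] 594 [ 839.3 -108.3]
```

View pics/w3.png

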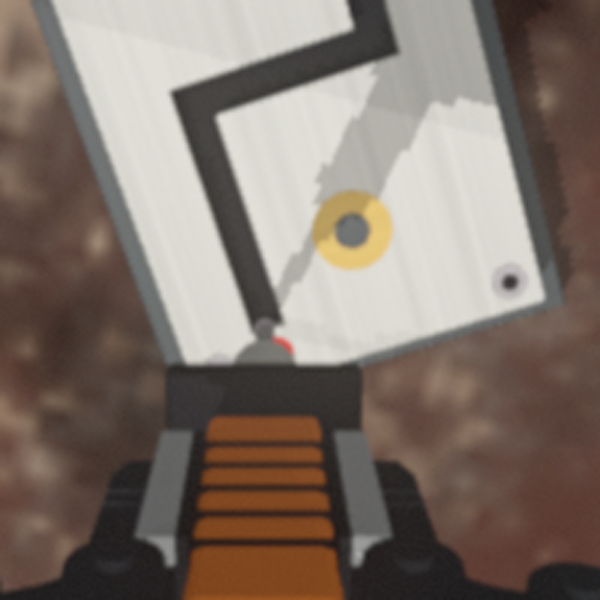

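The wrist crop shows the ball tip at (264,327) right at the red end of the groove, with bend 1 at (193,104) and bend 2 at (376,41).

```bash
python3 - <<'E'
from h import *
s,w=pickle.load(open("w3.pkl","rb"));c=wcam(s,w);T=s["ee_pos"]
P=lambda u,v,z:plane(c,190+u/3-.33,105+v/3-.33,z)[:2]
tip=P(264,327,29.6);print("tip",tip.round(1))
loc=np.array([(-30,10),(-20,0),(30,0),(20,10),(25,67)],float)
W=np.array([P(172,93,22),P(215,115,22),P(398,52,22),P(355,30,22),plane(c,291.3,32.1,22)[:2]])
# rigid fit
R,rs=Ro.align_vectors(np.c_[W-W.mean(0),np.zeros(5)],np.c_[loc-loc.mean(0),np.zeros(5)])
R=R.as_matrix()[:2,:2];t=W.mean(0)-R@loc.mean(0)
print("yaw",np.degrees(np.arctan2(R[1,0],R[0,0])),"centre",t,"res",(W-(loc@R.T+t)).round(1).tolist())
off=tip-T[:2];print("off",off)
Y=s["tcp_rot"][2];tx=np.array([np.cos(Y),np.sin(Y)]);ty=np.array([np.sin(Y),-np.cos(Y)])
print("off tool",off@tx,off@ty)
pts=np.array([(-25,-55),(-25,5),(25,5),(25,55)])@R.T+t;cur=tip
for p in pts:
    dlt=p-cur;print("pt",p.round(1),"tcp",(p-off).round(1),"d tool mm",round(dlt@tx,1),round(dlt@ty,1));cur=p
E
```

```text
tip [540.   -9.8]
yaw 32.52879931274779 centre [531.49033087  51.36572113] res [[1.1, -0.2], [-0.7, 0.2], [-1.1, 0.2], [0.6, -0.4], [0.1, 0.1]]
off [ 1.42122494 -3.59614634]
off tool -3.834646021291116 0.4976330856529909
pt [540.   -8.4] tcp [538.6  -4.9] d tool mm 1.3 0.3
pt [507.7  42.1] tcp [506.3  45.7] d tool mm 56.9 -18.9
pt [549.9  69. ] tcp [548.5  72.6] d tool mm 15.7 47.5
pt [523.  111.2] tcp [521.6 114.8] d tool mm 47.5 -15.7
```

>>> jog_arm:
  rows:
    - {"dx": 0.1,"dy": 0.03,"dz": 0,"ax": 0,"ay": 0,"az": 0}
    - {"dx": 0,"dy": 0,"dz": 0.3,"ax": 0,"ay": 0,"az": 0}
    - {"dx": 0,"dy": 0,"dz": 0.3,"ax": 0,"ay": 0,"az": 0}
    - {"dx": 0,"dy": 0,"dz": 0.3,"ax": 0,"ay": 0,"az": 0}
    - {"dx": 0,"dy": 0,"dz": 0.3,"ax": 0,"ay": 0,"az": 0}
    - {"dx": 0,"dy": 0,"dz": 0.1,"ax": 0,"ay": 0,"az": 0}
    - {"dx": 0,"dy": 0,"dz": 0,"ax": 0,"ay": 0,"az": 0}
    - {"dx": 0,"dy": 0,"dz": 0,"ax": 0,"ay": 0,"az": 0}

```text
time: 8.7
ee_pos: [538.6, -5.2, 115.5]
tcp_rot: [3.141, 0.0, 1.818]
contact_force: [-0.4, -0.3, 0.1]
grip_width: 19.2
gripper_force: 59.3
```

```bash
python3 - <<'E'
from h import *
from workcell import sense, grab_frame
s=sense();w=grab_frame("wrist");s2=sense();pickle.dump((s,w),open("w4.pkl","wb"))
print(s["ee_pos"],s2["ee_pos"],s["tcp_rot"],s["contact_force"],s2["contact_force"])
f=w["frame"][165:235,235:335];cv2.imwrite("pics/w4.png",cv2.resize(f,None,fx=6,fy=6,interpolation=cv2.INTER_CUBIC)[:,:,::-1])
E
```

```text
[538.62400714  -5.16469395 115.45556621] [538.59696678  -5.18111641 115.42776573] [3.14149156e+00 6.37018183e-05 1.81815057e+00] [-0.37213563 -0.25149245  0.06202388] [-1.04373954 -0.41630168  0.95221964]
```

View pics/w4.png

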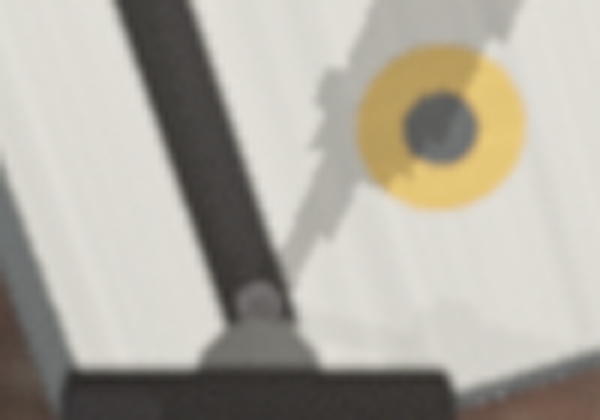

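The ball is in the groove, centred between its walls at crop (259,300), and the force has risen by about 1.7 N, which fits the planned press. Starting the trace at about 30 mm/s.

>>> jog_arm:
  rows:
    - {"dx": 0.36,"dy": -0.12,"dz": 0,"ax": 0,"ay": 0,"az": 0}
    - {"dx": 0.36,"dy": -0.12,"dz": 0,"ax": 0,"ay": 0,"az": 0}
    - {"dx": 0.36,"dy": -0.12,"dz": 0,"ax": 0,"ay": 0,"az": 0}
    - {"dx": 0.36,"dy": -0.12,"dz": 0,"ax": 0,"ay": 0,"az": 0}
    - {"dx": 0.36,"dy": -0.12,"dz": 0,"ax": 0,"ay": 0,"az": 0}
    - {"dx": 0.36,"dy": -0.12,"dz": 0,"ax": 0,"ay": 0,"az": 0}
    - {"dx": 0.36,"dy": -0.12,"dz": 0,"ax": 0,"ay": 0,"az": 0}
    - {"dx": 0.36,"dy": -0.12,"dz": 0,"ax": 0,"ay": 0,"az": 0}
    - {"dx": 0,"dy": 0,"dz": 0,"ax": 0,"ay": 0,"az": 0}
    - {"dx": 0,"dy": 0,"dz": 0,"ax": 0,"ay": 0,"az": 0}

```text
time: 10.0
ee_pos: [521.7, 20.9, 115.1]
tcp_rot: [-3.141, -0.001, 1.818]
contact_force: [-0.7, 1.6, 0.9]
grip_width: 18.9
gripper_force: 59.3
```

>>> jog_arm:
  rows:
    - {"dx": 0.35,"dy": -0.11,"dz": 0,"ax": 0,"ay": 0,"az": 0}
    - {"dx": 0.35,"dy": -0.11,"dz": 0,"ax": 0,"ay": 0,"az": 0}
    - {"dx": 0.35,"dy": -0.11,"dz": 0,"ax": 0,"ay": 0,"az": 0}
    - {"dx": 0.35,"dy": -0.11,"dz": 0,"ax": 0,"ay": 0,"az": 0}
    - {"dx": 0.35,"dy": -0.11,"dz": 0,"ax": 0,"ay": 0,"az": 0}
    - {"dx": 0.35,"dy": -0.11,"dz": 0,"ax": 0,"ay": 0,"az": 0}
    - {"dx": 0.35,"dy": -0.11,"dz": 0,"ax": 0,"ay": 0,"az": 0}
    - {"dx": 0.35,"dy": -0.11,"dz": 0,"ax": 0,"ay": 0,"az": 0}
    - {"dx": 0,"dy": 0,"dz": 0,"ax": 0,"ay": 0,"az": 0}
    - {"dx": 0,"dy": 0,"dz": 0,"ax": 0,"ay": 0,"az": 0}

```text
time: 11.25
ee_pos: [506.4, 45.9, 115.2]
tcp_rot: [-3.141, -0.001, 1.818]
contact_force: [0.1, 1.0, 0.1]
grip_width: 19.6
gripper_force: 59.3
```

```bash
python3 - <<'E'
from h import *
from workcell import sense, grab_frame
s=sense();w=grab_frame("wrist");c=wcam(s,w);pickle.dump((s,w),open("w5.pkl","wb"))
print(s["ee_pos"],s["contact_force"],s["joint_pos"].round(2))
f=c["frame"]
f=cv2.cvtColor(f,cv2.COLOR_RGB2GRAY)
# groove dark edges along rows near tip
for v in (196,200,204,208,211,213,215,217,219):
    print(v,f[v,262:330:2].tolist())
E
```

```text
[506.42639739  45.85622082 115.15235795] [0.07121911 1.04256529 0.11716511] [ 0.09  0.31 -0.39  0.87  0.    1.41]
196 [227, 227, 227, 225, 225, 225, 226, 225, 226, 226, 223, 219, 192, 171, 170, 166, 172, 184, 217, 217, 214, 216, 216, 217, 216, 218, 218, 213, 197, 173, 131, 93, 75, 69]
200 [227, 227, 228, 225, 225, 225, 225, 225, 225, 226, 227, 201, 179, 181, 182, 199, 220, 218, 218, 224, 215, 211, 186, 159, 119, 82, 72, 72, 72, 71, 73, 71, 69, 70]
204 [227, 227, 227, 228, 224, 224, 224, 225, 225, 225, 214, 182, 181, 212, 221, 214, 184, 137, 101, 79, 71, 72, 73, 74, 74, 71, 71, 72, 68, 67, 66, 68, 73, 86]
208 [226, 228, 227, 227, 226, 224, 226, 224, 221, 189, 131, 96, 81, 72, 73, 72, 73, 73, 74, 70, 69, 71, 67, 67, 66, 72, 81, 97, 127, 159, 187, 210, 220, 220]
211 [225, 227, 227, 227, 209, 171, 129, 99, 83, 68, 69, 70, 71, 72, 72, 71, 68, 67, 68, 66, 69, 80, 98, 126, 154, 183, 205, 218, 227, 227, 226, 224, 226, 223]
213 [224, 227, 228, 227, 177, 64, 75, 110, 117, 104, 73, 73, 72, 70, 68, 66, 66, 71, 84, 97, 126, 159, 188, 213, 222, 226, 225, 223, 226, 227, 226, 224, 226, 225]
215 [225, 225, 227, 228, 208, 81, 91, 110, 106, 112, 83, 69, 71, 69, 70, 87, 110, 135, 165, 191, 211, 223, 224, 225, 220, 225, 225, 222, 226, 227, 226, 225, 225, 226]
217 [226, 225, 227, 227, 222, 127, 80, 110, 112, 109, 78, 68, 87, 107, 134, 167, 201, 215, 222, 221, 222, 223, 220, 219, 217, 217, 219, 218, 219, 225, 226, 226, 225, 227]
219 [227, 224, 227, 228, 227, 159, 111, 122, 124, 123, 115, 97, 168, 199, 210, 212, 216, 219, 222, 218, 214, 216, 217, 217, 217, 216, 219, 216, 216, 219, 218, 221, 224, 226]
```

>>> jog_arm:
  rows:
    - {"dx": 0.11,"dy": 0.34,"dz": 0,"ax": 0,"ay": 0,"az": 0}
    - {"dx": 0.11,"dy": 0.34,"dz": 0,"ax": 0,"ay": 0,"az": 0}
    - {"dx": 0.11,"dy": 0.34,"dz": 0,"ax": 0,"ay": 0,"az": 0}
    - {"dx": 0.11,"dy": 0.34,"dz": 0,"ax": 0,"ay": 0,"az": 0}
    - {"dx": 0.11,"dy": 0.34,"dz": 0,"ax": 0,"ay": 0,"az": 0}
    - {"dx": 0.11,"dy": 0.34,"dz": 0,"ax": 0,"ay": 0,"az": 0}
    - {"dx": 0.11,"dy": 0.34,"dz": 0,"ax": 0,"ay": 0,"az": 0}
    - {"dx": 0,"dy": 0,"dz": 0,"ax": 0,"ay": 0,"az": 0}
    - {"dx": 0,"dy": 0,"dz": 0,"ax": 0,"ay": 0,"az": 0}

```text
time: 12.42
ee_pos: [528.9, 59.1, 115.6]
tcp_rot: [3.14, -0.0, 1.818]
contact_force: [1.4, 0.9, 0.7]
grip_width: 19.5
gripper_force: 59.2
```

>>> jog_arm:
  rows:
    - {"dx": 0.14,"dy": 0.31,"dz": 0.02,"ax": 0,"ay": 0,"az": 0}
    - {"dx": 0.12,"dy": 0.32,"dz": 0.01,"ax": 0,"ay": 0,"az": 0}
    - {"dx": 0.12,"dy": 0.32,"dz": 0,"ax": 0,"ay": 0,"az": 0}
    - {"dx": 0.12,"dy": 0.32,"dz": 0,"ax": 0,"ay": 0,"az": 0}
    - {"dx": 0.12,"dy": 0.32,"dz": 0,"ax": 0,"ay": 0,"az": 0}
    - {"dx": 0.11,"dy": 0.32,"dz": 0,"ax": 0,"ay": 0,"az": 0}
    - {"dx": 0.11,"dy": 0.32,"dz": 0,"ax": 0,"ay": 0,"az": 0}
    - {"dx": 0,"dy": 0,"dz": 0,"ax": 0,"ay": 0,"az": 0}
    - {"dx": 0,"dy": 0,"dz": 0,"ax": 0,"ay": 0,"az": 0}

```text
time: 13.55
ee_pos: [548.5, 72.7, 115.3]
tcp_rot: [3.14, -0.0, 1.818]
contact_force: [0.8, 0.5, 1.1]
grip_width: 19.1
gripper_force: 59.3
```

```bash
python3 - <<'E'
from h import *
from workcell import sense, grab_frame
s=sense();w=grab_frame("wrist");c=wcam(s,w);pickle.dump((s,w),open("w6.pkl","wb"))
print(s["ee_pos"],s["contact_force"])
f=cv2.cvtColor(c["frame"],cv2.COLOR_RGB2GRAY)
for v in (190,200,205,208,211,213,215,217,219): print(v,f[v,240:300:2].tolist())
for p,st in blobs(c["frame"],(100,110,80),(125,255,255),40):print(p,st[4],plane(c,*p,22).round(1)[:2])
E
```

```text
[548.4652526   72.72460554 115.32823454] [0.7502119  0.46096793 1.05360777]
190 [205, 220, 220, 221, 220, 219, 220, 216, 214, 218, 220, 165, 66, 68, 72, 68, 67, 97, 206, 214, 215, 218, 219, 207, 178, 171, 172, 169, 170, 172]
200 [219, 220, 218, 220, 220, 220, 220, 219, 219, 214, 213, 218, 216, 133, 63, 64, 66, 69, 65, 133, 212, 214, 180, 171, 171, 172, 205, 219, 218, 217]
205 [218, 219, 219, 218, 220, 220, 220, 219, 219, 218, 213, 214, 218, 210, 108, 62, 62, 67, 67, 66, 156, 179, 165, 181, 207, 216, 219, 217, 220, 218]
208 [218, 218, 219, 218, 219, 220, 219, 220, 218, 219, 215, 212, 215, 218, 178, 70, 68, 66, 67, 61, 73, 159, 169, 209, 218, 219, 218, 219, 218, 219]
211 [218, 218, 218, 219, 217, 219, 218, 220, 220, 218, 218, 213, 214, 218, 207, 103, 68, 66, 70, 73, 64, 119, 189, 213, 215, 220, 218, 218, 217, 219]
213 [218, 218, 217, 218, 218, 219, 219, 218, 219, 219, 218, 210, 190, 172, 133, 79, 67, 74, 102, 112, 103, 96, 207, 213, 214, 219, 219, 218, 218, 218]
215 [224, 223, 219, 219, 218, 219, 220, 218, 215, 190, 168, 123, 84, 71, 67, 67, 64, 87, 100, 103, 111, 86, 188, 213, 213, 217, 219, 218, 218, 217]
217 [228, 225, 226, 226, 222, 217, 193, 164, 121, 84, 70, 68, 68, 68, 67, 67, 61, 80, 99, 106, 109, 70, 158, 214, 213, 215, 219, 218, 218, 216]
219 [230, 223, 217, 190, 154, 114, 85, 73, 71, 72, 70, 69, 69, 65, 64, 67, 90, 106, 116, 118, 124, 111, 140, 211, 212, 213, 218, 219, 218, 217]
[251.2, 139.7] 109 [516.6 121.4]
```

>>> jog_arm:
  rows:
    - {"dx": 0.33,"dy": -0.15,"dz": 0,"ax": 0,"ay": 0,"az": 0}
    - {"dx": 0.34,"dy": -0.12,"dz": 0,"ax": 0,"ay": 0,"az": 0}
    - {"dx": 0.34,"dy": -0.12,"dz": 0,"ax": 0,"ay": 0,"az": 0}
    - {"dx": 0.34,"dy": -0.12,"dz": 0,"ax": 0,"ay": 0,"az": 0}
    - {"dx": 0.34,"dy": -0.12,"dz": 0,"ax": 0,"ay": 0,"az": 0}
    - {"dx": 0.34,"dy": -0.12,"dz": 0,"ax": 0,"ay": 0,"az": 0}
    - {"dx": 0.34,"dy": -0.12,"dz": 0,"ax": 0,"ay": 0,"az": 0}
    - {"dx": 0,"dy": 0,"dz": 0,"ax": 0,"ay": 0,"az": 0}
    - {"dx": 0,"dy": 0,"dz": 0,"ax": 0,"ay": 0,"az": 0}

```text
time: 14.72
ee_pos: [532.9, 93.7, 114.9]
tcp_rot: [-3.141, -0.001, 1.818]
contact_force: [-0.7, 0.6, 0.7]
grip_width: 19.4
gripper_force: 59.3
```

>>> jog_arm:
  rows:
    - {"dx": 0.34,"dy": -0.09,"dz": 0,"ax": 0,"ay": 0,"az": 0}
    - {"dx": 0.34,"dy": -0.09,"dz": 0,"ax": 0,"ay": 0,"az": 0}
    - {"dx": 0.34,"dy": -0.09,"dz": 0,"ax": 0,"ay": 0,"az": 0}
    - {"dx": 0.34,"dy": -0.09,"dz": 0,"ax": 0,"ay": 0,"az": 0}
    - {"dx": 0.34,"dy": -0.09,"dz": 0,"ax": 0,"ay": 0,"az": 0}
    - {"dx": 0.34,"dy": -0.09,"dz": 0,"ax": 0,"ay": 0,"az": 0}
    - {"dx": 0.33,"dy": -0.09,"dz": 0,"ax": 0,"ay": 0,"az": 0}
    - {"dx": 0,"dy": 0,"dz": 0,"ax": 0,"ay": 0,"az": 0}
    - {"dx": 0,"dy": 0,"dz": 0,"ax": 0,"ay": 0,"az": 0}

```text
time: 15.85
ee_pos: [521.1, 115.1, 114.9]
tcp_rot: [-3.141, -0.001, 1.818]
contact_force: [0.6, 0.4, 1.7]
grip_width: 19.0
gripper_force: 59.3
```

```bash
python3 - <<'E'
from h import *
from workcell import sense, grab_frame
s=sense();w=grab_frame("wrist");c=wcam(s,w);pickle.dump((s,w),open("w7.pkl","wb"))
print(s["ee_pos"],s["contact_force"],s["moment"])
f=cv2.cvtColor(c["frame"],cv2.COLOR_RGB2GRAY)
for v in (200,203,205,207,209,211,213,215,217,219): print(v,f[v,250:306:2].tolist())
for p,st in blobs(c["frame"],(100,110,80),(125,255,255),20):print(p,st[4],plane(c,*p,22).round(1)[:2])
E
```

```text
[521.10976232 115.09536966 114.93547016] [0.59277418 0.36275366 1.66410637] [ 0.23743457  0.08763167 -0.07241955]
200 [245, 254, 254, 254, 254, 250, 253, 254, 254, 214, 146, 145, 145, 145, 158, 234, 252, 227, 206, 205, 190, 211, 217, 221, 228, 247, 254, 254]
203 [254, 254, 254, 254, 254, 252, 251, 254, 254, 188, 146, 146, 147, 147, 147, 218, 241, 205, 206, 206, 224, 253, 249, 251, 253, 252, 254, 254]
205 [255, 254, 254, 254, 254, 254, 250, 254, 254, 212, 146, 146, 147, 146, 159, 241, 217, 203, 217, 221, 241, 254, 254, 254, 254, 252, 253, 254]
207 [254, 255, 254, 254, 254, 254, 251, 253, 254, 251, 202, 154, 147, 169, 221, 246, 207, 206, 240, 252, 254, 254, 254, 254, 254, 253, 252, 254]
209 [254, 255, 254, 254, 254, 254, 252, 251, 254, 254, 254, 241, 238, 245, 251, 215, 168, 206, 248, 253, 253, 254, 254, 254, 254, 254, 252, 254]
211 [254, 255, 254, 254, 254, 254, 254, 250, 254, 254, 254, 252, 228, 200, 154, 100, 101, 219, 252, 252, 253, 254, 254, 254, 254, 254, 252, 254]
213 [254, 254, 255, 255, 254, 254, 254, 251, 253, 254, 247, 157, 111, 132, 144, 137, 98, 211, 253, 252, 253, 253, 254, 254, 254, 254, 252, 253]
215 [254, 254, 255, 255, 254, 254, 255, 252, 251, 254, 254, 175, 113, 135, 135, 145, 106, 170, 249, 252, 253, 254, 254, 254, 254, 254, 254, 252]
217 [254, 254, 255, 255, 254, 254, 254, 254, 250, 254, 254, 217, 109, 135, 143, 141, 104, 126, 243, 251, 252, 253, 254, 254, 254, 254, 254, 252]
219 [254, 254, 254, 255, 255, 254, 254, 254, 251, 253, 254, 215, 140, 150, 154, 157, 148, 123, 212, 252, 252, 253, 254, 254, 254, 254, 254, 253]
[273.6, 202.4] 83 [516.7 121.5]
```

The tip is at the blue end of the groove, still pressed in about 3.8 mm. Next I lift it out and carry it back over the stand.

>>> jog_arm:
  rows:
    - {"dx": 0,"dy": 0,"dz": -0.4,"ax": 0,"ay": 0,"az": 0}
    - {"dx": 0,"dy": 0,"dz": -0.5,"ax": 0,"ay": 0,"az": 0}
    - {"dx": 0,"dy": 0,"dz": -1.5,"ax": 0,"ay": 0,"az": 0}
    - {"dx": 0,"dy": 0,"dz": -2,"ax": 0,"ay": 0,"az": 0}
    - {"dx": 0,"dy": 0,"dz": -2,"ax": 0,"ay": 0,"az": 0}
    - {"dx": 0,"dy": 0,"dz": -2,"ax": 0,"ay": 0,"az": 0}
    - {"dx": 0,"dy": 0,"dz": -1.6,"ax": 0,"ay": 0,"az": 0}

```text
time: 16.77
ee_pos: [521.9, 114.5, 217.0]
tcp_rot: [3.14, 0.0, 1.818]
contact_force: [-0.8, 0.2, -0.5]
grip_width: 19.5
gripper_force: 59.2
```

>>> jog_arm:
  rows:
    - {"dx": 2.3,"dy": 0.6,"dz": 0,"ax": 0,"ay": 0,"az": 0}
    - {"dx": 2.3,"dy": 0.6,"dz": 0,"ax": 0,"ay": 0,"az": 0}
    - {"dx": 2.3,"dy": 0.6,"dz": 0,"ax": 0,"ay": 0,"az": 0}
    - {"dx": 2.3,"dy": 0.6,"dz": 0,"ax": 0,"ay": 0,"az": 0}
    - {"dx": 2.2,"dy": 0.6,"dz": 0,"ax": 0,"ay": 0,"az": 0}
    - {"dx": 2.0,"dy": 0.6,"dz": 0,"ax": 0,"ay": 0,"az": 0}
    - {"dx": 0,"dy": 0,"dz": 0,"ax": 0,"ay": 0,"az": 0}
    - {"dx": 0,"dy": 0,"dz": 0,"ax": 0,"ay": 0,"az": 0}
    - {"dx": 0,"dy": 0,"dz": 0,"ax": 0,"ay": 0,"az": 0}

```text
time: 17.9
ee_pos: [523.5, 252.7, 215.0]
tcp_rot: [-3.141, 0.0, 1.817]
contact_force: [-0.8, -0.1, -0.2]
grip_width: 19.2
gripper_force: 59.2
```

```bash
python3 - <<'E'
from h import *
from workcell import sense, grab_frame
s=sense();w=grab_frame("wrist");c=wcam(s,w);pickle.dump((s,w),open("w8.pkl","wb"))
print(s["ee_pos"],s["tcp_rot"],s["contact_force"])
T=s["ee_pos"]
print("tip px",np.round(proj(c,T+[1.42,-3.6,-98.7]),1),"mouth centre px if aligned",np.round(proj(c,np.array([T[0]+1.42,T[1]-3.6,90])),1))
cv2.imwrite("pics/w8.png",cv2.resize(c["frame"][160:260,220:340],None,fx=6,fy=6,interpolation=cv2.INTER_CUBIC)[:,:,::-1])
E
```

```text
[523.49616592 252.65118555 215.00047548] [-3.14119158e+00  3.80593539e-04  1.81733643e+00] [-0.77096456 -0.09846435 -0.24791072]
tip px [277.7 213.6] mouth centre px if aligned [277.7 204.9]
```

View pics/w8.png

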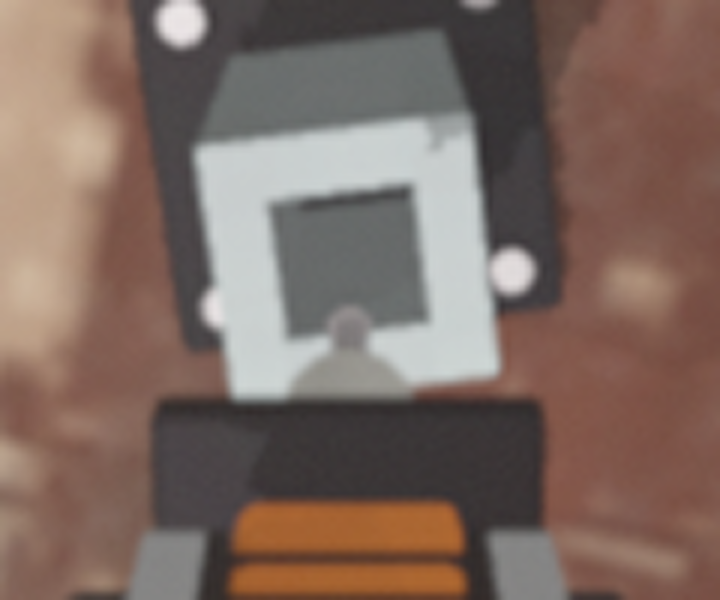

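The tip shows at (349,327), in line left to right with the bore, whose centre is at (349,262). It needs 1.3 mm along tool +x once parallax is allowed for.

>>> jog_arm:
  rows:
    - {"dx": 0.13,"dy": 0,"dz": 0,"ax": 0,"ay": 0,"az": 0}
    - {"dx": 0,"dy": 0,"dz": 1,"ax": 0,"ay": 0,"az": 0}
    - {"dx": 0,"dy": 0,"dz": 1,"ax": 0,"ay": 0,"az": 0}
    - {"dx": 0,"dy": 0,"dz": 1,"ax": 0,"ay": 0,"az": 0}
    - {"dx": 0,"dy": 0,"dz": 1,"ax": 0,"ay": 0,"az": 0}
    - {"dx": 0,"dy": 0,"dz": 1,"ax": 0,"ay": 0,"az": 0}
    - {"dx": 0,"dy": 0,"dz": 0,"ax": 0,"ay": 0,"az": 0}
    - {"dx": 0,"dy": 0,"dz": 0,"ax": 0,"ay": 0,"az": 0}

```text
time: 18.95
ee_pos: [523.4, 254.7, 165.2]
tcp_rot: [3.141, -0.0, 1.818]
contact_force: [0.4, -0.1, -0.8]
grip_width: 19.4
gripper_force: 59.2
```

>>> jog_arm:
  rows:
    - {"dx": -0.06,"dy": 0,"dz": 0.8,"ax": 0,"ay": 0,"az": 0}
    - {"dx": 0,"dy": 0,"dz": 0.8,"ax": 0,"ay": 0,"az": 0}
    - {"dx": 0,"dy": 0,"dz": 0.8,"ax": 0,"ay": 0,"az": 0}
    - {"dx": 0,"dy": 0,"dz": 0.8,"ax": 0,"ay": 0,"az": 0}
    - {"dx": 0,"dy": 0,"dz": 0.8,"ax": 0,"ay": 0,"az": 0}
    - {"dx": 0,"dy": 0,"dz": 0.8,"ax": 0,"ay": 0,"az": 0}
    - {"dx": 0,"dy": 0,"dz": 0.4,"ax": 0,"ay": 0,"az": 0}
    - {"dx": 0,"dy": 0,"dz": 0,"ax": 0,"ay": 0,"az": 0}
    - {"dx": 0,"dy": 0,"dz": 0,"ax": 0,"ay": 0,"az": 0}

```text
time: 20.08
ee_pos: [523.6, 254.1, 113.3]
tcp_rot: [3.141, -0.0, 1.818]
contact_force: [0.4, 0.2, -0.6]
grip_width: 19.1
gripper_force: 59.2
```

>>> jog_arm:
  rows:
    - {"dx": 0,"dy": 0,"dz": 0.1,"ax": 0,"ay": 0,"az": 0}
    - {"dx": 0,"dy": 0,"dz": 0.06,"ax": 0,"ay": 0,"az": 0}
    - {"dx": 0,"dy": 0,"dz": 0,"ax": 0,"ay": 0,"az": 0}
    - {"dx": 0,"dy": 0,"dz": 0,"ax": 0,"ay": 0,"az": 0}

```text
time: 20.58
ee_pos: [523.6, 254.1, 111.7]
tcp_rot: [3.141, -0.0, 1.818]
contact_force: [0.1, -0.2, 1.2]
grip_width: 19.2
gripper_force: 59.2
```

Contact is felt at the same height as when I took it. Releasing.

>>> jog_arm:
  rows:
    - {"dx": 0,"dy": 0,"dz": 0,"ax": 0,"ay": 0,"az": 0}
    - {"dx": 0,"dy": 0,"dz": 0,"ax": 0,"ay": 0,"az": 0}
    - {"dx": 0,"dy": 0,"dz": 0,"ax": 0,"ay": 0,"az": 0}
    - {"dx": 0,"dy": 0,"dz": 0,"ax": 0,"ay": 0,"az": 0}
    - {"dx": 0,"dy": 0,"dz": 0,"ax": 0,"ay": 0,"az": 0}
    - {"dx": 0,"dy": 0,"dz": 0,"ax": 0,"ay": 0,"az": 0}
    - {"dx": 0,"dy": 0,"dz": 0,"ax": 0,"ay": 0,"az": 0}
  gripper: 0

```text
time: 21.45
ee_pos: [523.4, 254.0, 111.4]
tcp_rot: [-3.142, -0.0, 1.818]
contact_force: [-0.3, -0.2, 0.1]
grip_width: 85.3
gripper_force: 0.0
```

>>> jog_arm:
  rows:
    - {"dx": 0,"dy": 0,"dz": -1,"ax": 0,"ay": 0,"az": 0}
    - {"dx": 0,"dy": 0,"dz": -3,"ax": 0,"ay": 0,"az": 0}
    - {"dx": 0,"dy": 0,"dz": -4,"ax": 0,"ay": 0,"az": 0}
    - {"dx": 0,"dy": 0,"dz": -4,"ax": 0,"ay": 0,"az": 0}
    - {"dx": 0,"dy": 0,"dz": -4,"ax": 0,"ay": 0,"az": 0}
    - {"dx": 0,"dy": 0,"dz": -2,"ax": 0,"ay": 0,"az": 0}
    - {"dx": 0,"dy": 0,"dz": 0,"ax": 0,"ay": 0,"az": 0}
    - {"dx": 0,"dy": 0,"dz": 0,"ax": 0,"ay": 0,"az": 0}

```text
time: 22.45
ee_pos: [523.0, 253.8, 290.7]
tcp_rot: [-3.14, 0.0, 1.818]
contact_force: [-1.3, 0.3, -0.6]
grip_width: 85.3
gripper_force: 0.0
```

```bash
python3 - <<'E'
from h import *
from workcell import sense, grab_frame
s=sense();w=grab_frame("wrist");c=wcam(s,w);print(s["ee_pos"],s["grip_width"])
d=pickle.load(open("v.pkl","rb"))
for n in ("scene","side"):
    f=grab_frame(n)["frame"]
    for q,g in (("before",d[n]["frame"]),("now",f)): print(n,q,[(np.add(p,(310,200)),st[2:]) for p,st in blobs(g[200:300,310:400],(4,170,120),(16,255,255),40)])
for p,st in blobs(c["frame"][150:240,235:325],(4,150,110),(18,255,255),40): print(np.add(p,(235,150)),st)
b=blobs(c["frame"][180:225,262:294],(0,0,0),(179,255,60),40);print([(np.add(p,(262,180)),plane(c,p[0]+262,p[1]+180,160)) for p,_ in b])
E
```

```text
[523.01282355 253.80416399 290.65306705] 85.25946409114535
scene before [(array([323.1, 245.1]), [14, 28, 217])]
scene now [(array([322.9, 245.2]), [13, 28, 208])]
side before [(array([350. , 234.8]), [15, 34, 365])]
side now [(array([349.5, 234.7]), [16, 33, 366])]
[278.1 182. ] [35, 30, 17, 6, 80]
[278.3 198.7] [32, 37, 23, 27, 362]
[(array([291.1, 188.6]), array([532.62119005, 266.26567785, 160.        ])), (array([278.8, 202.7]), array([525.19394721, 250.90422159, 160.        ]))]
```

The probe stands within about 0.5 px of where it started in both fixed views, upright and seated, and the gripper is clear.

```bash
python3 -c "from workcell import finish_job; print(finish_job())"
```

```text
the job is handed in; nothing more can be done
None
```

I traced the whole groove from red to blue with the orange probe at about 30 mm/s, spring pressed in about 3–4 mm (worked out from height and force, not read directly), then set it back upright on its flange in the stand; handed in at about 23 s of the 64 s allowed, no verdict returned.

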